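# Unstack the hi-fi units onto their plinths

### The arm

A 7-joint arm with a two-finger parallel gripper is mounted at the origin on the work surface. World frame = base frame: x ahead of the robot, y to its left, z up, the work surface at z = 0. Lengths are in m, angles in degrees, forces in N, time in s.
With the tool pointing down it reaches from about 0.4 to 0.9 m from the base axis. Payload 5.5 kg.
Tool frame: the origin (TCP) lies where the fingers leave the gripper's body, on its centre line; the fingertips stand bot.tips_ahead ahead of it and the grasp point (between the pads) lies 54 mm ahead of it (bot.tips_ahead is the distance from the TCP to the fingertips, in m); z points along the fingers, y is the line along which they close (so a half turn about z gives the same grasp; the last joint's range is limited). The gripper opens to 85 mm and grips with 20 to 120 N. Pads are 22 mm wide; open, the fingers measure 114 mm over their backs; the gripper's body (76 mm by 85 mm) begins 54 mm behind the grasp point. The pads swing forward as they close: fully open they stand 13 mm farther back than shut.
Start: joints at [-53.102, 28.699, -24.465, 88.831, 12.651, 65.22, -12.049], TCP at [0.242, 0.603, 0.304] pointing down, gripper open.
Joint ranges: [-164.97, 164.97], [-17.58, 116.51], [-87.97, 89.64], [11.32, 138.91], [-80.73, 260.73], [10.89, 115.49], [-147.41, 147.41]. Speed limits (degrees/s): [147.25, 147.25, 180, 180, 180, 180, 180].

### API

Orientations are given as a 3x3 rotation matrix whose columns are the frame's x, y, z axes.
In Python, from rig import bot gives the robot as it stands.
- The arm moves only by the tool apply_moves, never from a script. Its argument "plan" is a list of rows, each an object with "delta_rot": the turn, a rotation vector about the tool's x, y, z in rad, a list of three; "travel": the shift along the tool's x, y, z in mm, a list of three; "claw": the opening, from 0 (shut) to 1 (fully open). A call has 1 to 10 rows; each row shifts and turns the commanded pose from where the row before left it, along the tool's axes as they then stand; what a row does not reach is not made up. A row lasts 1/8 s, in which the tool goes at most 62.5 mm and 10.7 degrees, less where a joint would pass 70% of its speed; a pose out of reach is approached as far as the arm can. A call is refused whole if a number of a shift passes 62.5 or a number of a turn 0.188, either way. A call with a gripper value outside its range is refused whole. The fingers move at their own pace and stop on an object; "grip_force" is the grip in N (left out, the last holds). Time passes only in rows, so rows that do not move let the fingers close. It gives the time, the measured TCP pose, the force, the opening and the grip force at its end, in the units of the state.
- bot.get_state(): the state, without advancing time (a new reading comes with each control period).
- bot.snapshot(name): name is "scene" or "side" or "wrist"; returns the picture (384x512x3 uint8, red, green, blue); there is no depth.
- bot.calibration(name): a dict with "mtx" (3x3 intrinsics, pixels), "rvec" (rotation vector, rad) and "tvec" (3), from world to camera coordinates, as OpenCV has them; the wrist camera has in their place "tool_from_camera" (4x4, takes a point from camera to tool coordinates, whose origin is the TCP and whose axes are the flange's). Camera axes: x right, y down, z forward; pixel columns grow to the right and rows downward; lengths in m; the calibration is good to about 2 mm. A picture is of the moment at which its call begins: read the wrist's pose just before it. calibration takes no time and is no camera call.
- bot.finish_job(): hands the job in; it is judged then, once.
The state is a dict: "time": time; "joint_pos": joint angles; "joint_velocities": joint speeds; "joint_efforts": joint torques, N m; "tcp_pos": TCP position; "ee_rot": TCP orientation; "wrist_force": force on the tool from outside, world axes, zero at the start; "ft_torque": the same for the moment, N m; "width": finger opening in m; "grasp_force": force on a finger pad.
Only numpy, scipy, OpenCV 4.12 (cv2) and the standard library are available. Lean on these libraries where they do the work, as an engineer would, in place of code of your own. Each camera call takes 0.05 s, during which the arm holds its last target. There are 200 camera calls.

### The job

Take the pile of four small hi-fi units apart, one at a time from the top down, and set each gently and upright on its own stone plinth, the one whose rubber inlay has that unit's outline, centred and square with the inlay (either way round). Do not drop or tip any unit, leave the mug and the near brass foot where they stand, and let go of everything at the end.

Things in the scene. Friction and masses are not known exactly. Their poses are not given: they have to be found in the camera images.
- converter_mid (a point): Small cube-like aluminium converter box, 32 x 32 mm and 34 mm high, on top of the pile at the start (on the volume control). z points up; its origin is the centre of the body, half-way up; x and y square to its sides. About 0.08 kg.
- volume_mid (a point): Round black volume control, a flat-topped drum 60 mm in diameter and 36 mm high with a thin brass band, second from the top (on the phono stage). z points up; its origin is the centre of the body, half-way up. About 0.25 kg.
- phono_mid (a point): Aluminium phono stage, a box 92 mm long (its x), 62 mm wide (its y), 36 mm high, third from the top (on the power supply); brass sockets stand 3 mm out of one short end, the long sides are plain. z points up; its origin is the centre of the body, half-way up. About 0.32 kg.
- supply_mid (a point): Black steel power supply, a box 126 mm long (its x), 66 mm wide (its y), 40 mm high, at the bottom of the pile, standing on the bench; two brass sockets stand 3 mm out of one short end, the long sides are plain. z points up; its origin is the centre of the body, half-way up. About 0.6 kg.
- converter_plinth_top (a point): Plinth of the cube converter: the smallest, square flat fixed stone slab, 15 mm high, with a flush black rubber inlay of 32 x 32 mm; slab 56 x 56 mm. Origin: centre of its top face, 15 mm above the bench; z up, x and y square to its sides.
- volume_plinth_top (a point): Plinth of the round volume control: the only round one, a flat fixed stone slab, 15 mm high, with a flush black rubber inlay 60 mm in diameter; slab 80 mm in diameter. Origin: centre of its top face, 15 mm above the bench; z up.
- phono_plinth_top (a point): Plinth of the phono stage: the shorter of the two oblong ones, a flat fixed stone slab, 15 mm high, with a flush black rubber inlay of 92 x 62 mm; slab 112 mm (its x) by 82 mm (its y). Origin: centre of its top face, 15 mm above the bench; z up.
- supply_plinth_top (a point): Plinth of the power supply: the longest, oblong, a flat fixed stone slab, 15 mm high, with a flush black rubber inlay of 126 x 66 mm; slab 146 mm (its x) by 86 mm (its y). Origin: centre of its top face, 15 mm above the bench; z up.
- mug_mid (a point): Bystander: a loose blue mug, 80 mm in diameter and 90 mm high, with a handle, at the left far side. Origin: on its axis, half-way up (45 mm above the bench).
- foot1_mid (a point): Bystander: a loose brass equipment foot, 34 mm in diameter, 26 mm high, the one nearer to the robot (a like foot stands farther out; a black roll of tape and a screwdriver also lie about). Origin: on its axis, 13 mm above the bench.
Mind the look-alikes: they are no part of the job. What is meant by the part that bears supply_mid is not pink, and is the smaller of those in its own colour.

How it is judged (in metres and radians):
On the way, in this order (a step that is already met when the one before it is completed fails the run):
1. the small cube converter stands on its own plinth, released (horizontal distance between converter_mid and converter_plinth_top below 0.012 m and z of converter_mid in the frame of converter_plinth_top between 0.013 and 0.021 m and angle between converter_mid's own z axis and vertical below 0.08 rad and contact force between converter and the fingers below 0.2 N and (angle between the x axis of converter_mid and the x axis of converter_plinth_top, either way round below 0.2 rad or angle between the x axis of converter_mid and the y axis of converter_plinth_top, either way round below 0.2 rad)), for 0.2 s.
2. the round volume control stands on its own plinth, released (horizontal distance between volume_mid and volume_plinth_top below 0.012 m and z of volume_mid in the frame of volume_plinth_top between 0.014 and 0.022 m and angle between volume_mid's own z axis and vertical below 0.08 rad and contact force between volume and the fingers below 0.2 N), for 0.2 s.
3. the phono stage stands on its own plinth, released (horizontal distance between phono_mid and phono_plinth_top below 0.012 m and z of phono_mid in the frame of phono_plinth_top between 0.014 and 0.022 m and angle between phono_mid's own z axis and vertical below 0.08 rad and contact force between phono and the fingers below 0.2 N and angle between the x axis of phono_mid and the x axis of phono_plinth_top, either way round below 0.2 rad), for 0.2 s.
4. the power supply stands on its own plinth, released (horizontal distance between supply_mid and supply_plinth_top below 0.012 m and z of supply_mid in the frame of supply_plinth_top between 0.016 and 0.024 m and angle between supply_mid's own z axis and vertical below 0.08 rad and contact force between supply and the fingers below 0.2 N and angle between the x axis of supply_mid and the x axis of supply_plinth_top, either way round below 0.2 rad), for 0.2 s.
At the end, for the whole second after the job is handed in: Each unit stands upright (tilt under 0.08 rad) on its own plinth, centre within 12 mm of the plinth's centre, height within 4 mm of resting; boxes and cube within 0.2 rad of square with the inlay (any matching way round); all released and at rest (all of step 1 and all of step 2 and all of step 3 and all of step 4 and linear speed of each of converter, volume, phono, supply below 0.01 m/s); the robot touches nothing.
It fails at once if a unit is tipped (more than 0.5 rad) (angle between any of converter_mid, volume_mid, phono_mid, supply_mid's own z axis and vertical above 0.5 rad).
It fails at once if a unit is dropped or slammed onto its plinth (faster than 0.6 m/s within 20 mm above it) ((horizontal distance between converter_mid and converter_plinth_top below 0.03 m and z of converter_mid in the frame of converter_plinth_top below 0.037 m and linear speed of converter above 0.6 m/s) or (horizontal distance between volume_mid and volume_plinth_top below 0.03 m and z of volume_mid in the frame of volume_plinth_top below 0.038 m and linear speed of volume above 0.6 m/s) or (horizontal distance between phono_mid and phono_plinth_top below 0.03 m and z of phono_mid in the frame of phono_plinth_top below 0.038 m and linear speed of phono above 0.6 m/s) or (horizontal distance between supply_mid and supply_plinth_top below 0.03 m and z of supply_mid in the frame of supply_plinth_top below 0.04 m and linear speed of supply above 0.6 m/s)).
It fails at once if the mug is shoved away (more than 30 mm) (distance of mug_mid from where it was at the start of the episode above 0.03 m).
It fails at once if the near brass foot is shoved away (more than 30 mm) (distance of foot1_mid from where it was at the start of the episode above 0.03 m).
It also fails if it takes over 106 s, if anything falls off the work surface, if the arm or the gripper's body presses on something with over 40 N, if the wrist force passes 120 N, or if a joint passes its speed limit or range.

## Working session

There is one attempt and no reset: what is moved stays moved. The work goes in short steps, Python scripts to look and compute and a tool call to move; the robot and the scene stay as the last step left them, time stands still between calls to the robot, and variables do not carry over. Pictures are saved under pics/ and viewed, at most 14 in all, crops included, and the job is handed in when it is done.

Besides the shell and the picture viewer there is one more tool, called after "Call:" as name([rows], argument=value, ...), one row to a line, values as JSON. apply_moves: Moves the arm, as the interface text tells. Its arguments: {"type":"object","properties":{"plan":{"type":"array","items":{"type":"object","properties":{"delta_rot":{"type":"array","items":{"type":"number"}},"travel":{"type":"array","items":{"type":"number"}},"claw":{"type":"number"}}}},"grip_force":{"type":"number"}},"required":["plan"]}

```bash
ls; mkdir -p pics; python3 - <<'E'
from rig import bot
import cv2,numpy as np
for n in ("scene","side"):
    cv2.imwrite(f"pics/{n}0.png",bot.snapshot(n)[:,:,::-1])
    c=bot.calibration(n);R=cv2.Rodrigues(np.array(c["rvec"]))[0];print(n,np.array(c["mtx"]).tolist(),(-R.T@np.array(c["tvec"]).ravel()).round(3),R[2].round(3))
print(np.array(bot.calibration("wrist")["tool_from_camera"]).round(4).tolist(),bot.tips_ahead)
s=bot.get_state();print(s)
a=cv2.imread("pics/scene0.png");b=cv2.imread("pics/side0.png")
E
```

```text
pics
scene [[396.46313753235074, 0.0, 252.53056172156823], [0.0, 396.46313753235074, 191.77765229004467], [0.0, 0.0, 1.0]] [ 0.969 -0.315  0.971] [-0.463  0.383 -0.799]
side [[433.9262653606296, 0.0, 255.8135380017738], [0.0, 433.9262653606296, 187.60160905414781], [0.0, 0.0, 1.0]] [-0.16  -0.696  0.853] [ 0.493  0.642 -0.587]
[[-0.0004, -0.9615, -0.2749, 0.0695], [1.0, -0.0002, -0.0009, 0.0008], [0.0008, -0.2749, 0.9615, -0.0706], [0.0, 0.0, 0.0, 1.0]] 0.0726
{'time': 0.1, 'joint_pos': array([-53.10187254,  28.74812857, -24.45174474,  88.88437624,
        12.65030252,  65.21926912, -12.04993901]), 'joint_velocities': array([ 0.00860594, -0.22693943,  0.05328234, -0.0294195 , -0.07551635,
       -0.02045531,  0.06013247]), 'joint_efforts': array([-1.03404798e-02, -5.70827651e+01, -5.83810598e+00, -2.81744939e+01,
        1.06057155e-02,  5.62966248e-03, -3.01005241e-05]), 'tcp_pos': array([0.2414592 , 0.60296505, 0.30297044]), 'ee_rot': array([[-9.28366196e-01,  3.71666153e-01, -6.91212290e-04],
       [ 3.71666792e-01,  9.28364846e-01, -1.58374628e-03],
       [ 5.30723062e-05, -1.72719716e-03, -9.99998507e-01]]), 'wrist_force': array([ 0.32208005, -0.53675035, -0.1933188 ]), 'ft_torque': array([ 0.00057172, -0.01272559, -0.00496832]), 'grasp_force': 0.0, 'width': 0.08518127375420907}
```

View pics/scene0.png

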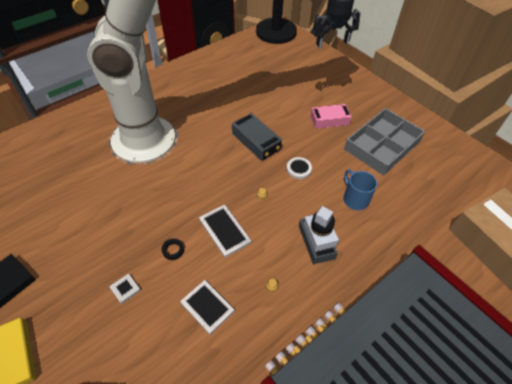

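View pics/side0.png

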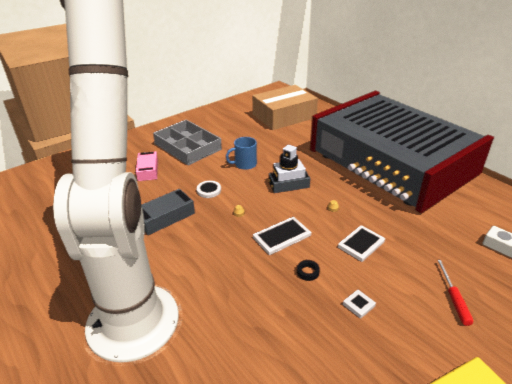

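Scene view: the pile is at (320,235). The black boxes that could bear supply_mid are the pile base at (320,250) and a bigger loose box at (257,136). The pink box at (330,116) is ruled out by colour. The pile base fits as the smaller black one, which a crop and measured sizes should confirm. Plinths: supply (224,230), phono (208,306), converter (124,288), round volume (299,167).

```bash
cat > h.py <<'E'
from rig import bot
import cv2,numpy as np
def cam(n,s=None):
    c=bot.calibration(n);K=np.array(c["mtx"])
    if "rvec" in c:
        R=cv2.Rodrigues(np.array(c["rvec"],float))[0];t=np.array(c["tvec"],float).ravel();return K,R.T,-R.T@t
    T=np.array(c["tool_from_camera"]);W=np.eye(4);W[:3,:3]=s["ee_rot"];W[:3,3]=s["tcp_pos"];T=W@T
    return K,T[:3,:3],T[:3,3]
def plane(cm,px,z):
    K,R,o=cm;px=np.atleast_2d(np.array(px,float))
    d=(R@np.linalg.inv(K)@np.c_[px,np.ones(len(px))].T).T
    return (o+d*((z-o[2])/d[:,2])[:,None])[:,:2]
def proj(cm,P):
    K,R,o=cm;q=(K@(R.T@(np.atleast_2d(P)-o).T)).T;return q[:,:2]/q[:,2:]
def blobs(m,cm,z,amin=60):
    "world-plane rectangles of mask blobs: pixel centre, centre, sizes, angle of long side"
    out=[]
    for c in cv2.findContours(m.astype(np.uint8),cv2.RETR_EXTERNAL,cv2.CHAIN_APPROX_NONE)[0]:
        if cv2.contourArea(c)<amin: continue
        w=plane(cm,c[:,0],z);(cx,cy),(a,b),t=cv2.minAreaRect((w*1000).astype(np.float32))
        if a<b:a,b,t=b,a,t+90
        out.append((c[:,0].mean(0).round(),np.round([cx,cy],1),np.round([a,b],1),round(((t+90)%180)-90,1)))
    return out
E
python3 - <<'E'
from h import *
for n in ("scene","side"):
    im=cv2.imread(f"pics/{n}0.png");cm=cam(n);hsv=cv2.cvtColor(im,cv2.COLOR_BGR2HSV)
    print(n,"white")
    for b in blobs((hsv[...,2]>170)&(hsv[...,1]<40),cm,.015):
        if b[2][0]<200:print(*b)
    print("black")
    for b in blobs((hsv[...,2]<90)&(hsv[...,1]<120),cm,.015,30):
        if b[2][0]<260:print(*b)
    print("brass/blue")
    for b in blobs((hsv[...,0]>15)&(hsv[...,0]<30)&(hsv[...,1]>130)&(hsv[...,2]>150),cm,.02,15):
        if b[2][0]<80:print(*b)
    for b in blobs((hsv[...,0]>95)&(hsv[...,0]<125)&(hsv[...,1]>120),cm,.05): print(*b)
a=cv2.imread("pics/scene0.png")[100:270,225:395];b=cv2.imread("pics/side0.png")[130:215,230:330]
cv2.imwrite("pics/crop1.png",np.hstack([cv2.resize(a,(400,400),interpolation=3),cv2.resize(b,(400,400),interpolation=3)]))
E
```

```text
scene white
[207. 306.] [ 620.2 -166.3] [111.   80.8] 6.7
[124. 287.] [ 451.  -303.4] [54.3 53.6] 1.6
[325. 238.] [661.7 205.5] [64.1 40.3] 67.2
[324. 213.] [603.7 260.1] [37.8 35.9] -75.1
[224. 230.] [467.9  -0.7] [145.8  86.4] -5.4
[500. 214.] [924.2 665. ] [98.2 32.5] -8.5
[299. 167.] [428.8 321.5] [76.6 75. ] 52.1
[106.  36.] [-624.8  196.2] [174.2 142.9] -34.5
[113.   9.] [-784.9  283.8] [191.2  49.6] -36.5
black
[207. 306.] [ 619.6 -165.2] [87.8 57.7] 6.5
[124. 287.] [ 450.6 -303.2] [28.3 27.3] -88.7
[ 11. 280.] [ 243.1 -528.9] [113.3  95.1] 11.2
[172. 249.] [ 431.3 -147.9] [58.3 57.7] -38.2
[314. 245.] [652.3 183. ] [141.   74.7] -24.1
[322. 225.] [627.4 229.3] [68.9 61.9] -54.8
[224. 229.] [4.672e+02 4.000e-01] [119.6  61.4] -5.6
[299. 166.] [426.2 324.2] [51.  50.6] 48.1
[386. 146.] [551.6 599.1] [93.8 69.4] -84.0
[382. 155.] [519.7 618.1] [236.3 168.6] -84.3
[366. 134.] [470.8 591.6] [95.  71.9] -84.0
[405. 130.] [540.  710.7] [104.2  69.4] -82.4
[258. 137.] [235.8 300.1] [196.9 111.3] 0.2
[385. 118.] [460.4 701.9] [106.9  72.6] -84.6
[65. 88.] [-392.7 -101.8] [137.2  48. ]
[... 1001 characters left out ...]
24.5] [52.8 21.2] 69.5
[169. 218.] [249.2 263.6] [180.5  55.3] 0.3
[182. 196.] [332.2 337. ] [72.  23.3] 88.5
[208. 187.] [424.2 322. ] [50.9 45.1] -39.2
[287. 183.] [656.6 182.7] [133.6 110.8] -27.3
[288. 160.] [742.4 283.6] [122.1  61. ] 42.5
[191. 144.] [525.2 604.6] [79.  35.4] -86.8
[170. 149.] [444.8 626.4] [258.2  41.3] -84.9
[208. 136.] [605.3 619.9] [93.3 46.3] -88.4
[176. 135.] [515.  708.5] [81.7 35.3] -86.7
[191. 128.] [592.1 722.9] [95.  48.1] -85.5
[122.  71.] [ 639.6 1486.1] [147.2  43.9] 69.4
[78. 67.] [ 460.  1695.3] [143.9  88.1] 29.1
brass/blue
[239. 211.] [426.1 153.9] [53.3 30.8] 51.0
[333. 205.] [667.  -10.1] [56.3 27.4] 43.2
[244. 153.] [616.3 378.8] [197.8  79.2] 50.7
```

View pics/crop1.png

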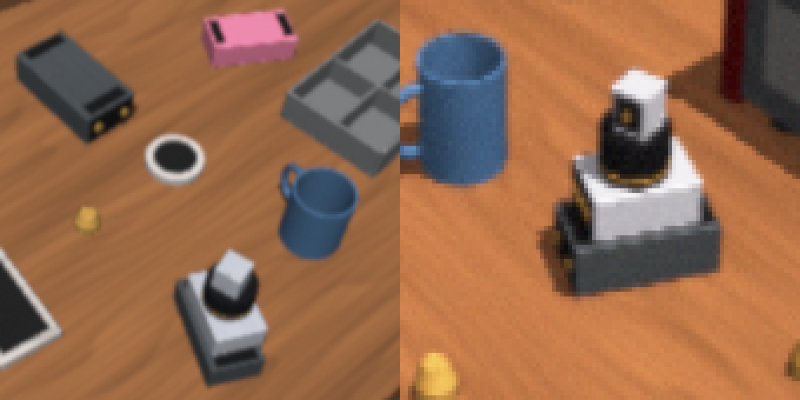

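The crop confirms it: the pile's base box is about 126 mm long and the loose black box is clearly larger (about 170 mm or more). So the pile base is the supply. Both views agree on the plinth sizes and positions, and they put the converter at about (0.648, 0.184).

Call:
apply_moves([
  {"travel":[-53,-24,-2],"claw":0.38},
  {"travel":[-53,-24,-2],"claw":0.38},
  {"travel":[-53,-24,-2],"claw":0.38},
  {"travel":[-53,-24,-2],"claw":0.38},
  {"travel":[-53,-24,-2],"claw":0.38},
  {"travel":[-53,-24,-2],"claw":0.38},
  {"travel":[-53,-24,-2],"claw":0.38},
  {"travel":[-53,-24,-2],"claw":0.38},
  {"travel":[-53,-24,0],"claw":0.38},
  {"travel":[-53,-24,0],"claw":0.38},
], grip_force=30)

```text
schema error: expected keys delta_rot, travel, claw
```

```bash
cat >> h.py <<'E'
def go(xyz=None,ydir=None):
    "turn about tool z (rad, nearest half turn) then travel (mm, tool axes after turn) to TCP target"
    s=bot.get_state();R=s["ee_rot"];p=s["tcp_pos"];a=np.degrees(np.arctan2(R[1,1],R[0,1]))
    t=0. if ydir is None else (a-ydir+90)%180-90
    Rn=R@cv2.Rodrigues(np.array([0,0,np.radians(t)]))[0]
    tilt=cv2.Rodrigues(Rn.T@np.array([[Rn[0,0],Rn[0,1],0],[Rn[1,0],Rn[1,1],0],[0,0,-1.]]))[0].ravel()
    print("t",round(s["time"],2),"tcp",p.round(4),"ydir",round(a,1),"tilt",tilt[:2].round(3),"q7",s["joint_pos"][6].round(0),"w",round(s["width"],4),"tips",bot.tips_ahead,"F",s["wrist_force"].round(1))
    print(" turn",np.radians(t).round(3),"("+str(round(t,1))+")", "travel", None if xyz is None else (Rn.T@(np.array(xyz)-p)*1000).round(1))
def wsnap(f):
    s=bot.get_state();im=bot.snapshot("wrist")[:,:,::-1].copy();cv2.imwrite(f,im);return im,cam("wrist",s)
E
python3 - <<'E'
from h import *
im,cm=wsnap("pics/w1.png");go([.648,.184,.32])
E
```

```text
t 0.15 tcp [0.2414 0.603  0.3031] ydir 68.2 tilt [-0.002 -0.   ] q7 -12.0 w 0.0855 tips 0.0726 F [1.  0.4 0.5]
 turn 0.0 (0.0) travel [-533.2 -238.   -16.6]
```

View pics/w1.png

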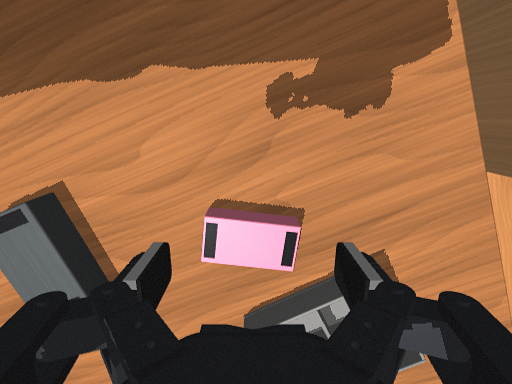

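All the keys are required, so the arm did not move. The picture is the start view: pink look-alike at (253,240), fingers at (150,270) and (360,270).

Call:
apply_moves([
  {"travel":[-53,-24,-2],"delta_rot":[0,0,0],"claw":0.38},
  {"travel":[-53,-24,-2],"delta_rot":[0,0,0],"claw":0.38},
  {"travel":[-53,-24,-2],"delta_rot":[0,0,0],"claw":0.38},
  {"travel":[-53,-24,-2],"delta_rot":[0,0,0],"claw":0.38},
  {"travel":[-53,-24,-2],"delta_rot":[0,0,0],"claw":0.38},
  {"travel":[-53,-24,-2],"delta_rot":[0,0,0],"claw":0.38},
  {"travel":[-53,-24,-2],"delta_rot":[0,0,0],"claw":0.38},
  {"travel":[-53,-24,-2],"delta_rot":[0,0,0],"claw":0.38},
  {"travel":[-53,-24,0],"delta_rot":[0,0,0],"claw":0.38},
  {"travel":[-53,-24,0],"delta_rot":[0,0,0],"claw":0.38},
], grip_force=30)

```text
time: 1.4
tcp_pos: [0.6454, 0.1822, 0.3197]
ee_rot: [[-0.928, 0.371, -0.0], [0.371, 0.928, 0.0], [0.0, -0.0, -1.0]]
wrist_force: [1.1, 1.0, -0.0]
width: 0.0323
grasp_force: 0.0
```

```bash
python3 - <<'E'
from h import *
go([.648,.184,.32]);im,cm=wsnap("pics/w2.png")
E
```

```text
t 1.4 tcp [0.6454 0.1822 0.3197] ydir 68.2 tilt [-0. -0.] q7 44.0 w 0.0323 tips 0.0726 F [ 1.1  1.  -0. ]
 turn 0.0 (0.0) travel [-1.8  2.6 -0.3]
```

View pics/w2.png

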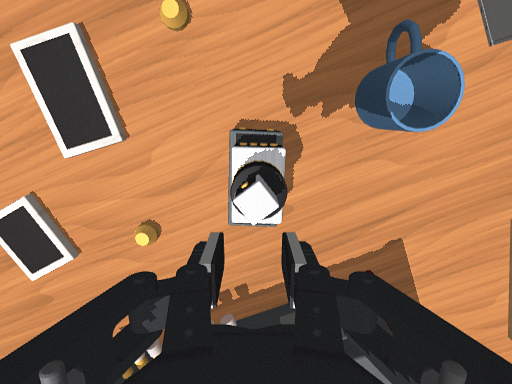

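The pile is centred below the camera. The converter's white top is a turned diamond at (257,197), the drum is around (259,190) and the phono at (257,185). The mug at (415,90) and foot at (146,234) are clear. I'll enlarge to find the converter's top corners.

```bash
python3 - <<'E'
import cv2
im=cv2.imread("pics/w2.png")[115:240,200:320]
cv2.imwrite("pics/c2.png",cv2.resize(im,(576,600),interpolation=cv2.INTER_CUBIC))
g=cv2.imread("pics/w2.png",0)[172:226:3,234:284:3]
print(g)
E
```

```text
[[255  30  41  67  64  62  60  27  25  27  25  26  29  28  49  26 165]
 [218  37  65  68  63  26  28  33 120  24  24  25  27  25  26  48 147]
 [  2  73  65  65  37  25  23  43 114 107  25  27  24  26  27  24  33]
 [ 64  72  70  62  50  21  17  61 167 100  78  25  30  27  25  22  29]
 [ 75  71  63 119 193  10  92 238 254 225 107  55  29  26  24  27  26]
 [ 73  74  34 211  15 136 251 252 252 253 182 106  35  29  24  28  29]
 [ 75  15  20  47 202 254 253 252 252 252 254 122 108  21  25  29  52]
 [ 95  14  75 246 255 253 253 252 253 252 252 251 100 108  22  34  49]
 [110 133 253 253 253 253 253 252 253 252 252 252 240 104  82  51  50]
 [202 254 253 253 253 253 253 253 252 252 252 251 253 220 107  49  46]
 [255 253 253 253 253 253 253 253 253 252 252 252 252 253 165  46  48]
 [ 56 255 254 253 253 253 253 253 253 252 252 251 252 251 252  43  46]
 [255  60 255 253 253 253 253 253 252 252 252 251 252 252 229  37 174]
 [253 255  71 255 253 253 253 253 252 252 252 251 255 109  46 216 136]
 [253 254 255 144 254 253 252 253 253 252 252 255  36  42 255 251 108]
 [254 254 253 255 245 253 252 252 252 253 228  60 155 255 250 250 123]
 [254 254 254 254 254 249 252 252 252 231 255 254 250 252 250 251 130]
 [ 83  69  58  94  92  86 255 248 137 133 211 186 180 213 236 238 157]]
```

View pics/c2.png

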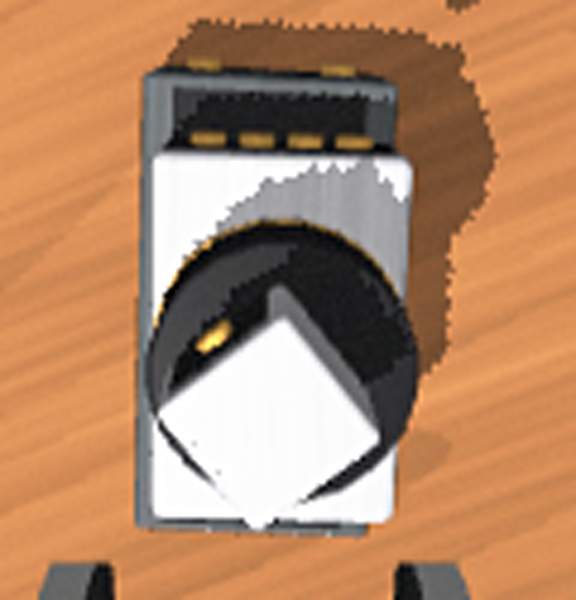

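```bash
cat >> h.py <<'E'
def quad(cm,px,z):
    "corners in order: centre mm, side lengths mm, direction of sides 0-1 and 1-2 (deg mod 180)"
    w=plane(cm,px,z)*1000;e=np.roll(w,-1,0)-w
    print("c",w.mean(0).round(1),"sides",np.hypot(*e.T).round(1),"dirs",(np.degrees(np.arctan2(e[:,1],e[:,0]))%180).round(1));return w.mean(0)/1000
E
python3 - <<'E'
from h import *
s=bot.get_state();cm=cam("wrist",s)
f=lambda l:np.array(l,float)/4.8+[200,115]
c=quad(cm,f([(283,318),(378,437),(258,525),(158,412)]),.146)
quad(cm,f([(152,155),(412,155),(390,520),(152,520)]),.076)
for y in (37,-53): go([*c,.32],y)
E
```

```text
c [658.9 172.3] sides [29.8 29.4 30.1 30.2] dirs [ 15.7 105.8  17.2 105.4]
c [661.5 173.7] sides [60.7 91.3 60.1 91.3] dirs [ 67.6 156.   67.7 156.3]
t 1.45 tcp [0.6511 0.1721 0.3191] ydir 67.6 tilt [-0.001  0.007] q7 45.0 w 0.0323 tips 0.0726 F [ 5.3 -7.4  0.5]
 turn 0.534 (30.6) travel [-4.5  6.3 -0.8]
t 1.45 tcp [0.6511 0.1721 0.3191] ydir 67.6 tilt [-0.007 -0.001] q7 45.0 w 0.0323 tips 0.0726 F [ 5.3 -7.4  0.5]
 turn -1.037 (-59.4) travel [-6.3 -4.5 -0.8]
```

Call:
apply_moves([
  {"travel":[0,0,0],"delta_rot":[0,0,0.178],"claw":0.65},
  {"travel":[0,0,0],"delta_rot":[0,0,0.178],"claw":0.65},
  {"travel":[0,0,0],"delta_rot":[0,0,0.178],"claw":0.65},
  {"travel":[0,0,0],"delta_rot":[0,0,0.178],"claw":0.65},
  {"travel":[0,0,0],"delta_rot":[0,0,0.178],"claw":0.65},
  {"travel":[0,0,0],"delta_rot":[0,0,0],"claw":0.65},
  {"travel":[0,0,0],"delta_rot":[0,0,0],"claw":0.65},
])

```text
time: 2.33
tcp_pos: [0.6442, 0.1839, 0.3197]
ee_rot: [[-0.299, 0.954, -0.0], [0.954, 0.299, -0.0], [0.0, -0.0, -1.0]]
wrist_force: [0.1, 0.2, -0.0]
width: 0.0553
grasp_force: 0.0
```

```bash
cat >> h.py <<'E'
def corners(im,lo,hi,k=cv2.THRESH_BINARY): pass
E
python3 - <<'E'
from h import *
go();im,cm=wsnap("pics/w3.png");go()
u0,v0=proj(cm,[.654,.181,.146])[0].astype(int);print(u0,v0)
cv2.imwrite("pics/c3.png",cv2.resize(im[v0-60:v0+60,u0-60:u0+60],(600,600),interpolation=cv2.INTER_CUBIC))
E
```

```text
t 2.33 tcp [0.6442 0.1839 0.3197] ydir 17.4 tilt [-0. -0.] q7 -3.0 w 0.0553 tips 0.0726 F [ 0.1  0.2 -0. ]
 turn 0.0 (0.0) travel None
t 2.38 tcp [0.6443 0.1838 0.3197] ydir 17.4 tilt [-0. -0.] q7 -3.0 w 0.0556 tips 0.0726 F [ 0.1 -0.2  0.9]
 turn 0.0 (0.0) travel None
261 203
```

View pics/c3.png

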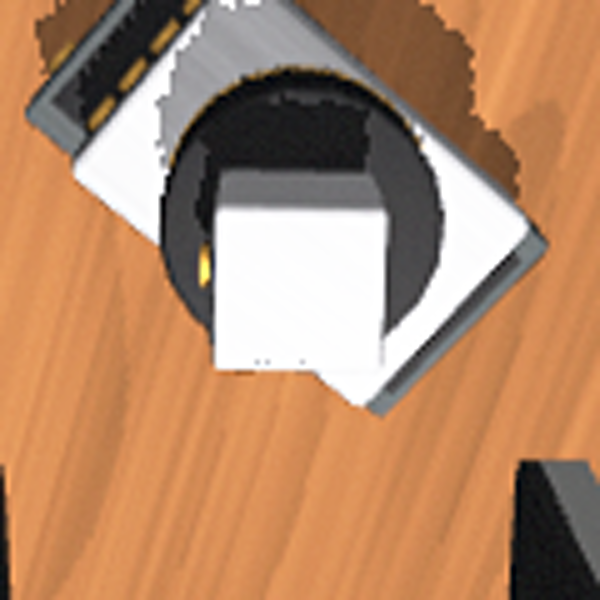

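The converter top is now square with the image, with corners at crop (215,206), (388,208), (383,370), (214,371). Its rotation is good.

```bash
python3 - <<'E'
from h import *
s=bot.get_state();cm=cam("wrist",s)
f=lambda l:np.array(l,float)/5+[201,143]
c=quad(cm,f([(215,206),(388,208),(383,370),(214,371)]),.146)
quad(cm,f([(72,175),(163,243)]*2),.076)
quad(cm,f([(527,230),(362,408)]*2),.076)
print(plane(cm,f([(305,67),(160,220),(443,215)]),.112))
for y in (None,17): go([*c,.194],y)
go([.4505,-.3035,.26],1.7)
E
```

```text
c [653.3 183. ] sides [31.4 31.2 31.7 31.8] dirs [ 16.7 107.1  17.7 106.5]
c [615.  169.6] sides [26.4 26.4 26.4 26.4] dirs [159.2 159.2 159.2 159.2]
c [696.5 166.5] sides [58.5 58.5 58.5 58.5] dirs [67.2 67.2 67.2 67.2]
[[0.64398808 0.21838406]
 [0.62503664 0.17933812]
 [0.68060727 0.19781824]]
t 2.38 tcp [0.6443 0.1838 0.3197] ydir 17.4 tilt [-0. -0.] q7 -3.0 w 0.0556 tips 0.0726 F [ 0.1 -0.2  0.9]
 turn 0.0 (0.0) travel [ -3.4   8.4 125.7]
t 2.38 tcp [0.6443 0.1838 0.3197] ydir 17.4 tilt [-0. -0.] q7 -3.0 w 0.0556 tips 0.0726 F [ 0.1 -0.2  0.9]
 turn 0.006 (0.4) travel [ -3.4   8.4 125.7]
t 2.38 tcp [0.6443 0.1838 0.3197] ydir 17.4 tilt [-0. -0.] q7 -3.0 w 0.0556 tips 0.0726 F [ 0.1 -0.2  0.9]
 turn 0.273 (15.7) travel [-481.3 -208.1   59.8]
```

Call:
apply_moves([
  {"travel":[-3.4,8.4,20],"delta_rot":[0,0,0.006],"claw":0.65},
  {"travel":[0,0,40],"delta_rot":[0,0,0],"claw":0.65},
  {"travel":[0,0,40],"delta_rot":[0,0,0],"claw":0.65},
  {"travel":[0,0,25.7],"delta_rot":[0,0,0],"claw":0.65},
  {"travel":[0,0,0],"delta_rot":[0,0,0],"claw":0.65},
  {"travel":[0,0,0],"delta_rot":[0,0,0],"claw":0.2},
  {"travel":[0,0,0],"delta_rot":[0,0,0],"claw":0.2},
  {"travel":[0,0,0],"delta_rot":[0,0,0],"claw":0.2},
], grip_force=30)

```text
time: 3.38
tcp_pos: [0.654, 0.1831, 0.1954]
ee_rot: [[-0.29, 0.957, 0.002], [0.957, 0.29, 0.001], [0.0, 0.002, -1.0]]
wrist_force: [0.1, -0.4, -0.4]
width: 0.0315
grasp_force: 31.0
```

Call:
apply_moves([
  {"travel":[0,0,-10],"delta_rot":[0,0,0],"claw":0.2},
  {"travel":[0,0,-25],"delta_rot":[0,0,0],"claw":0.2},
  {"travel":[0,0,-30],"delta_rot":[0,0,0.088],"claw":0.2},
  {"travel":[0,0,0],"delta_rot":[0,0,0.088],"claw":0.2},
  {"travel":[0,0,0],"delta_rot":[0,0,0.089],"claw":0.2},
])

```text
time: 4.0
tcp_pos: [0.6538, 0.1831, 0.2611]
ee_rot: [[-0.026, 1.0, 0.002], [1.0, 0.026, 0.001], [0.001, 0.002, -1.0]]
wrist_force: [0.5, -0.1, -1.0]
width: 0.0314
grasp_force: 31.1
```

Call:
apply_moves([
  {"travel":[-25,-11,0],"delta_rot":[0,0,0],"claw":0.2},
  {"travel":[-54,-24.5,0],"delta_rot":[0,0,0],"claw":0.2},
  {"travel":[-54,-24.5,0],"delta_rot":[0,0,0],"claw":0.2},
  {"travel":[-54,-24.5,0],"delta_rot":[0,0,0],"claw":0.2},
  {"travel":[-54,-24.5,0],"delta_rot":[0,0,0],"claw":0.2},
  {"travel":[-54,-24.5,0],"delta_rot":[0,0,0],"claw":0.2},
  {"travel":[-54,-24.5,0],"delta_rot":[0,0,0],"claw":0.2},
  {"travel":[-54,-24.5,0],"delta_rot":[0,0,0],"claw":0.2},
  {"travel":[-54,-24.5,0],"delta_rot":[0,0,0],"claw":0.2},
  {"travel":[-23,-11,0],"delta_rot":[0,0,0],"claw":0.2},
])

```text
time: 5.25
tcp_pos: [0.4474, -0.3074, 0.2605]
ee_rot: [[-0.024, 1.0, 0.001], [1.0, 0.024, -0.002], [-0.002, 0.001, -1.0]]
wrist_force: [-0.4, 0.5, -0.1]
width: 0.0316
grasp_force: 31.0
```

Call:
apply_moves([
  {"travel":[0,0,20],"delta_rot":[0,0,0],"claw":0.2},
  {"travel":[0,0,30],"delta_rot":[0,0,0],"claw":0.2},
  {"travel":[0,0,0],"delta_rot":[0,0,0],"claw":0.2},
])

```text
time: 5.62
tcp_pos: [0.4484, -0.3024, 0.2081]
ee_rot: [[-0.029, 1.0, -0.003], [1.0, 0.029, 0.002], [0.002, -0.003, -1.0]]
wrist_force: [-0.4, 0.6, -0.7]
width: 0.0311
grasp_force: 31.0
```

```bash
python3 - <<'E'
from h import *
go([.4505,-.3035,.099],1.7);im,cm=wsnap("pics/w4.png")
hsv=cv2.cvtColor(im,cv2.COLOR_BGR2HSV)
for b in blobs((hsv[...,2]>150)&(hsv[...,1]<40),cm,.015,300): print(*b)
E
```

```text
t 5.62 tcp [ 0.4484 -0.3024  0.2081] ydir 1.7 tilt [-0.003 -0.002] q7 37.0 w 0.0311 tips 0.0726 F [-0.4  0.6 -0.7]
 turn -0.001 (-0.0) travel [ -1.4   2.4 109.1]
[247. 267.] [ 450.2 -384.4] [67.6 64.5] 1.8
[269. 246.] [ 463.1 -364.5] [37.3 27.7] 1.7
[255. 190.] [ 450.4 -302. ] [55.3 54. ] 1.7
[436.  56.] [ 617. -167.] [107.5  76.5] 6.6
```

View pics/w4.png

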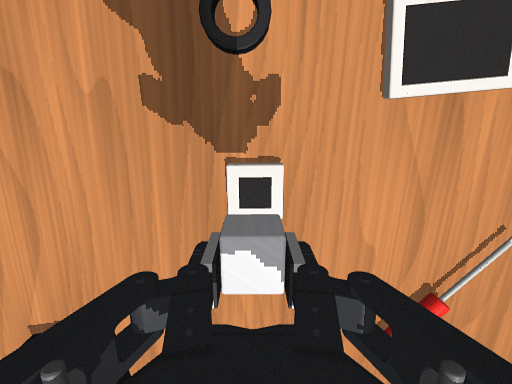

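The picture shows the plinth whole at (255,190) and the cube held squarely at (252,255). The wrist measure (450.4, -302) matches the side views.

Call:
apply_moves([
  {"travel":[-0.5,2.1,30],"delta_rot":[0,0,0],"claw":0.2},
  {"travel":[0,0,40],"delta_rot":[0,0,0],"claw":0.2},
  {"travel":[0,0,25],"delta_rot":[0,0,0],"claw":0.2},
  {"travel":[0,0,9],"delta_rot":[0,0,0],"claw":0.2},
  {"travel":[0,0,4],"delta_rot":[0,0,0],"claw":0.2},
  {"travel":[0,0,0],"delta_rot":[0,0,0],"claw":0.2},
])

```text
time: 6.42
tcp_pos: [0.4523, -0.3041, 0.1023]
ee_rot: [[-0.029, 1.0, 0.002], [1.0, 0.029, -0.001], [-0.001, 0.002, -1.0]]
wrist_force: [-0.2, -1.2, -0.6]
width: 0.0313
grasp_force: 31.0
```

Call:
apply_moves([
  {"travel":[0.8,-1.4,2],"delta_rot":[0,0,0],"claw":0.2},
  {"travel":[0,0,1.5],"delta_rot":[0,0,0],"claw":0.2},
  {"travel":[0,0,0],"delta_rot":[0,0,0],"claw":0.2},
])

```text
time: 6.8
tcp_pos: [0.4503, -0.303, 0.0983]
ee_rot: [[-0.029, 1.0, 0.0], [1.0, 0.029, -0.0], [-0.0, 0.0, -1.0]]
wrist_force: [-1.2, -0.0, 4.4]
width: 0.0314
grasp_force: 31.7
```

Call:
apply_moves([
  {"travel":[0,0,0],"delta_rot":[0,0,0],"claw":0.65},
  {"travel":[0,0,0],"delta_rot":[0,0,0],"claw":0.65},
  {"travel":[0,0,-10],"delta_rot":[0,0,0],"claw":0.65},
  {"travel":[0,0,-40],"delta_rot":[0,0,0],"claw":0.7},
  {"travel":[0,0,-60],"delta_rot":[0,0,0],"claw":0.9},
  {"travel":[0,0,-60],"delta_rot":[0,0,0],"claw":1},
  {"travel":[0,0,-30],"delta_rot":[0,0,0],"claw":1},
  {"travel":[0,0,0],"delta_rot":[0,0,0],"claw":1},
  {"travel":[0,0,0],"delta_rot":[0,0,0],"claw":1},
])

```text
time: 7.92
tcp_pos: [0.4497, -0.3026, 0.2973]
ee_rot: [[-0.029, 1.0, -0.001], [1.0, 0.029, 0.001], [0.001, -0.001, -1.0]]
wrist_force: [0.2, -0.1, -0.4]
width: 0.0853
grasp_force: 0.0
```

```bash
python3 - <<'E'
from h import *
s=bot.get_state();im,cm=wsnap("pics/w5.png")
hsv=cv2.cvtColor(im,cv2.COLOR_BGR2HSV)
for z in (.015,.049):
  for b in blobs((hsv[...,2]>150)&(hsv[...,1]<40),cm,z,300): print(z,*b)
u,v=proj(cm,[.4505,-.303,.049])[0].astype(int);print(u,v)
np.savetxt("/tmp/o",[u-60,v-60])
cv2.imwrite("pics/c5.png",cv2.resize(im[v-60:v+60,u-60:u+60],(480,480),interpolation=cv2.INTER_CUBIC))
go([.655,.189,.30],17)
go([.655,.189,.30],68)
E
```

```text
0.015 [251. 174.] [ 450.4 -301.8] [54.9 53.9] 1.7
0.015 [401.  60.] [ 618.4 -164.6] [110.8  81.3] 6.6
0.049 [251. 174.] [ 450.2 -295.1] [49.6 48.7] 1.7
0.049 [401.  60.] [ 602.  -171.1] [100.1  73.4] 6.6
252 180
t 7.97 tcp [ 0.4494 -0.3024  0.2966] ydir 1.7 tilt [-0.001 -0.002] q7 36.0 w 0.0852 tips 0.0726 F [ 1.1  0.3 -0.7]
 turn -0.268 (-15.3) travel [409.8 340.3  -3.2]
t 7.97 tcp [ 0.4494 -0.3024  0.2966] ydir 1.7 tilt [ 0.    -0.002] q7 36.0 w 0.0852 tips 0.0726 F [ 1.1  0.3 -0.7]
 turn -1.158 (-66.3) travel [ -6.5 532.6  -3.2]
```

View pics/c5.png

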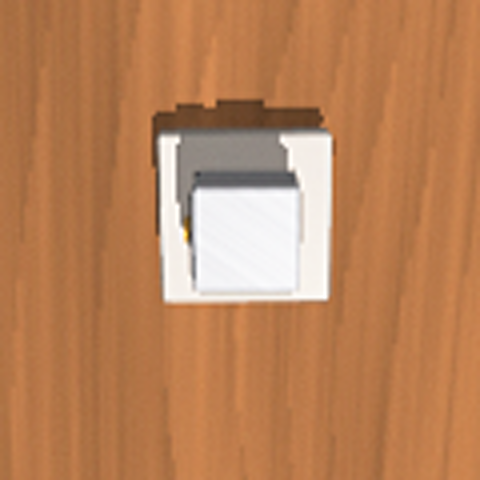

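The converter stands square and centred on its plinth. Next I go back over the pile for the drum.

Call:
apply_moves([
  {"travel":[0,0,0],"delta_rot":[0,0,-0.166],"claw":1},
  {"travel":[0,0,0],"delta_rot":[0,0,-0.166],"claw":1},
  {"travel":[0,0,0],"delta_rot":[0,0,-0.166],"claw":1},
  {"travel":[0,0,0],"delta_rot":[0,0,-0.166],"claw":1},
  {"travel":[0,0,0],"delta_rot":[0,0,-0.166],"claw":1},
  {"travel":[0,0,0],"delta_rot":[0,0,-0.166],"claw":1},
  {"travel":[0,0,0],"delta_rot":[0,0,-0.162],"claw":1},
])

```text
time: 8.85
tcp_pos: [0.4494, -0.3024, 0.2958]
ee_rot: [[-0.929, 0.369, -0.003], [0.369, 0.929, 0.002], [0.004, 0.001, -1.0]]
wrist_force: [0.0, -0.5, 0.7]
width: 0.0857
grasp_force: 0.0
```

Call:
apply_moves([
  {"travel":[-1,53,0],"delta_rot":[0,0,0],"claw":1},
  {"travel":[-1,60,-1],"delta_rot":[0,0,0],"claw":1},
  {"travel":[-1,60,-1],"delta_rot":[0,0,0],"claw":1},
  {"travel":[-1,60,-1],"delta_rot":[0,0,0],"claw":1},
  {"travel":[-1,60,-1],"delta_rot":[0,0,0],"claw":1},
  {"travel":[-1,60,-1],"delta_rot":[0,0,0],"claw":1},
  {"travel":[-1,60,0],"delta_rot":[0,0,0],"claw":1},
  {"travel":[0,60,0],"delta_rot":[0,0,0],"claw":1},
  {"travel":[0,60,0],"delta_rot":[0,0,0],"claw":1},
])

```text
time: 9.98
tcp_pos: [0.6561, 0.1901, 0.3004]
ee_rot: [[-0.927, 0.375, -0.003], [0.375, 0.927, -0.001], [0.003, -0.002, -1.0]]
wrist_force: [0.2, -0.4, 0.2]
width: 0.0854
grasp_force: 0.0
```

Call:
apply_moves([
  {"travel":[0,0,0],"delta_rot":[0,0,0],"claw":1},
  {"travel":[0,0,0],"delta_rot":[0,0,0],"claw":1},
])

```text
time: 10.22
tcp_pos: [0.6554, 0.1883, 0.3003]
ee_rot: [[-0.928, 0.374, -0.004], [0.374, 0.928, -0.002], [0.003, -0.003, -1.0]]
wrist_force: [-0.5, -0.4, 0.6]
width: 0.0856
grasp_force: 0.0
```

```bash
python3 - <<'E'
from h import *
go();im,cm=wsnap("pics/w6.png")
u,v=proj(cm,[.655,.189,.112])[0].astype(int);print(u-70,v-70)
cv2.imwrite("pics/c6.png",cv2.resize(im[v-70:v+70,u-70:u+70],(560,560),interpolation=cv2.INTER_CUBIC))
E
```

```text
t 10.22 tcp [0.6554 0.1883 0.3003] ydir 68.1 tilt [-0.003 -0.003] q7 45.0 w 0.0856 tips 0.0726 F [-0.5 -0.4  0.6]
 turn 0.0 (0.0) travel None
182 122
```

View pics/c6.png

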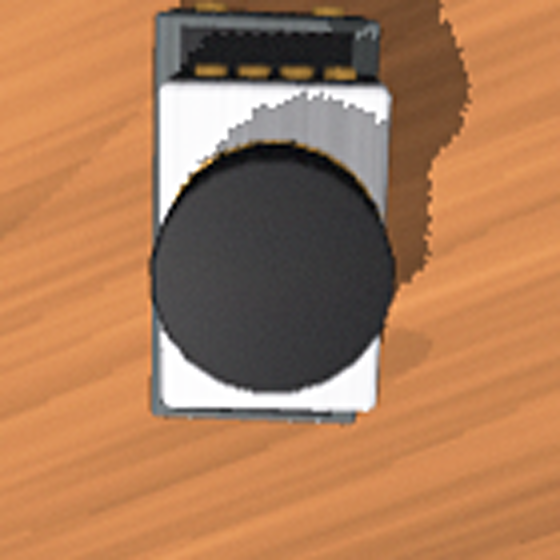

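The drum's top disc is centred at crop (273,273) and about 245 crop px across.

```bash
python3 - <<'E'
from h import *
cm=cam("wrist",bot.get_state());f=lambda l:np.array(l,float)/4+[182,122]
p=plane(cm,f([(150,270),(395,270),(273,155),(273,392)]),.112)*1000
print(p.round(1),np.hypot(*(p[0]-p[1])),np.hypot(*(p[2]-p[3])))
c=p.mean(0)/1000
quad(cm,f([(160,86),(391,86),(377,410),(160,410)]),.076)
go([*c,.157]);
E
```

```text
[[640.6 158.9]
 [662.8 213.8]
 [626.  197. ]
 [680.9 174.6]] 59.27842769648153 59.2953874296413
c [655.9 184. ] sides [60.8 91.2 62.  91.3] dirs [ 67.9 157.   68.  156.2]
t 10.28 tcp [0.6557 0.1871 0.3009] ydir 67.9 tilt [-0.003 -0.002] q7 45.0 w 0.0855 tips 0.0726 F [-0.2 -0.2 -0.7]
 turn 0.0 (0.0) travel [  2.3  -1.8 144. ]
```

Call:
apply_moves([
  {"travel":[2.3,-1.8,10],"delta_rot":[-0.003,-0.002,0],"claw":1},
  {"travel":[0,0,40],"delta_rot":[0,0,0],"claw":1},
  {"travel":[0,0,50],"delta_rot":[0,0,0],"claw":1},
  {"travel":[0,0,33],"delta_rot":[0,0,0],"claw":1},
  {"travel":[0,0,10],"delta_rot":[0,0,0],"claw":1},
  {"travel":[0,0,0],"delta_rot":[0,0,0],"claw":1},
  {"travel":[0,0,0],"delta_rot":[0,0,0],"claw":0.5},
  {"travel":[0,0,0],"delta_rot":[0,0,0],"claw":0.5},
  {"travel":[0,0,0],"delta_rot":[0,0,0],"claw":0.5},
], grip_force=40)

```text
time: 11.4
tcp_pos: [0.6551, 0.1883, 0.1622]
ee_rot: [[-0.927, 0.375, 0.007], [0.375, 0.927, 0.003], [-0.005, 0.005, -1.0]]
wrist_force: [-1.6, -1.3, 6.7]
width: 0.0585
grasp_force: 43.1
```

```bash
python3 - <<'E'
from h import *
go([.426,.3225,.26])
E
```

```text
t 11.4 tcp [0.6551 0.1883 0.1622] ydir 68.0 tilt [0.005 0.005] q7 43.0 w 0.0585 tips 0.0726 F [-1.6 -1.3  6.7]
 turn 0.0 (0.0) travel [262.2  39.1 -98.9]
```

Call:
apply_moves([
  {"travel":[0,0,-10],"delta_rot":[0,0,0],"claw":0.5},
  {"travel":[0,0,-30],"delta_rot":[0,0,0],"claw":0.5},
  {"travel":[0,0,-40],"delta_rot":[0,0,0],"claw":0.5},
  {"travel":[22,3,-10],"delta_rot":[0,0,0],"claw":0.5},
  {"travel":[50,8,0],"delta_rot":[0,0,0],"claw":0.5},
  {"travel":[50,8,0],"delta_rot":[0,0,0],"claw":0.5},
  {"travel":[50,8,0],"delta_rot":[0,0,0],"claw":0.5},
  {"travel":[50,8,0],"delta_rot":[0,0,0],"claw":0.5},
  {"travel":[40,4,0],"delta_rot":[0,0,0],"claw":0.5},
])

```text
time: 12.52
tcp_pos: [0.4208, 0.3236, 0.2485]
ee_rot: [[-0.928, 0.371, 0.001], [0.371, 0.928, 0.002], [-0.0, 0.002, -1.0]]
wrist_force: [0.2, -0.1, -2.7]
width: 0.0587
grasp_force: 43.6
```

Call:
apply_moves([
  {"travel":[0,0,30],"delta_rot":[0,0,0],"claw":0.5},
  {"travel":[0,0,20],"delta_rot":[0,0,0],"claw":0.5},
  {"travel":[0,0,0],"delta_rot":[0,0,0],"claw":0.5},
  {"travel":[0,0,0],"delta_rot":[0,0,0],"claw":0.5},
])

```text
time: 13.02
tcp_pos: [0.4247, 0.3227, 0.1996]
ee_rot: [[-0.928, 0.374, 0.003], [0.374, 0.928, 0.002], [-0.002, 0.003, -1.0]]
wrist_force: [0.1, 0.6, -2.0]
width: 0.0586
grasp_force: 43.7
```

```bash
python3 - <<'E'
from h import *
go([.426,.3225,.101]);im,cm=wsnap("pics/w7.png")
hsv=cv2.cvtColor(im,cv2.COLOR_BGR2HSV)
for b in blobs((hsv[...,2]>150)&(hsv[...,1]<40),cm,.015,300): print(*b)
E
```

```text
t 13.03 tcp [0.4247 0.3227 0.1996] ydir 68.1 tilt [0.003 0.002] q7 20.0 w 0.0586 tips 0.0726 F [ 0.1  0.6 -2. ]
 turn 0.0 (0.0) travel [-1.1  0.  98.6]
[ 14. 299.] [439.3  41.8] [75.2 12.2] -5.5
[254. 175.] [411.7 330.3] [78.6 50.9] 66.4
[500. 203.] [534.1 535.4] [146.   31.3] -7.5
[104.  81.] [280.7 242.4] [76.  13.5] 1.3
```

View pics/w7.png

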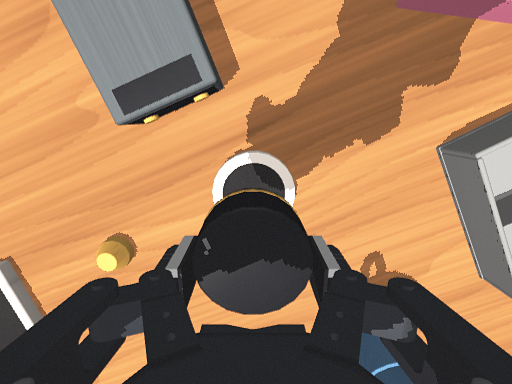

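The plinth's front arc is visible from (212,190) over the top at (254,152) to (297,190). It gives a centre of about (425,324), which agrees with the fixed cameras.

Call:
apply_moves([
  {"travel":[-1.5,1,30],"delta_rot":[0.003,0.002,0],"claw":0.5},
  {"travel":[0,0,35],"delta_rot":[0,0,0],"claw":0.5},
  {"travel":[0,0,18],"delta_rot":[0,0,0],"claw":0.5},
  {"travel":[0,0,6],"delta_rot":[0,0,0],"claw":0.5},
  {"travel":[0,0,4],"delta_rot":[0,0,0],"claw":0.5},
  {"travel":[0,0,0],"delta_rot":[0,0,0],"claw":0.5},
  {"travel":[0,0,0],"delta_rot":[0,0,0],"claw":0.5},
])

```text
time: 13.95
tcp_pos: [0.4276, 0.3231, 0.1071]
ee_rot: [[-0.927, 0.374, 0.001], [0.374, 0.927, 0.001], [-0.001, 0.001, -1.0]]
wrist_force: [-0.7, 0.3, -2.1]
width: 0.0588
grasp_force: 43.7
```

Call:
apply_moves([
  {"travel":[0,0,3],"delta_rot":[0,0,0],"claw":0.5},
  {"travel":[0,0,2],"delta_rot":[0,0,0],"claw":0.5},
  {"travel":[0,0,1.2],"delta_rot":[0,0,0],"claw":0.5},
  {"travel":[0,0,0],"delta_rot":[0,0,0],"claw":0.5},
  {"travel":[0,0,0],"delta_rot":[0,0,0],"claw":0.5},
])

```text
time: 14.58
tcp_pos: [0.4272, 0.3228, 0.1012]
ee_rot: [[-0.927, 0.374, 0.0], [0.374, 0.927, -0.0], [-0.0, -0.0, -1.0]]
wrist_force: [-3.1, -2.4, 10.6]
width: 0.0585
grasp_force: 44.8
```

Call:
apply_moves([
  {"travel":[0,0,-0.5],"delta_rot":[0,0,0],"claw":0.9},
  {"travel":[0,0,0],"delta_rot":[0,0,0],"claw":1},
  {"travel":[0,0,0],"delta_rot":[0,0,0],"claw":1},
  {"travel":[0,0,-15],"delta_rot":[0,0,0],"claw":1},
  {"travel":[0,0,-50],"delta_rot":[0,0,0],"claw":1},
  {"travel":[0,0,-60],"delta_rot":[0,0,0],"claw":1},
  {"travel":[0,0,-60],"delta_rot":[0,0,0],"claw":1},
  {"travel":[0,0,-10],"delta_rot":[0,0,0],"claw":1},
  {"travel":[0,0,0],"delta_rot":[0,0,0],"claw":1},
  {"travel":[0,0,0],"delta_rot":[0,0,0],"claw":1},
])

```text
time: 15.82
tcp_pos: [0.4264, 0.322, 0.2941]
ee_rot: [[-0.927, 0.374, -0.002], [0.374, 0.927, -0.002], [0.002, -0.003, -1.0]]
wrist_force: [0.1, 0.4, 0.2]
width: 0.0854
grasp_force: 0.0
```

```bash
python3 - <<'E'
from h import *
im,cm=wsnap("pics/w8.png");hsv=cv2.cvtColor(im,cv2.COLOR_BGR2HSV)
for b in blobs((hsv[...,2]>150)&(hsv[...,1]<40),cm,.015,300): print(*b)
u,v=proj(cm,[.4255,.3235,.05])[0].astype(int);c=im[v-60:v+60,u-60:u+60]
for b in blobs((hsv[...,2]<110)&(hsv[...,1]<90),cm,.051,300):
    if abs(b[1][0]-425)<40 and abs(b[1][1]-323)<40:print("drum",*b)
cv2.imwrite("pics/c8.png",cv2.resize(c,(400,400),interpolation=cv2.INTER_CUBIC))
go([.655,.185,.29],67.5)
E
```

```text
[ 47. 260.] [446.8   3.4] [107.7  85.4] -5.4
[254. 166.] [420.8 326.5] [77.4 69.1] 66.5
[466. 165.] [541.1 589.8] [170.  122.2] 5.6
drum [255. 177.] [424.6 324.5] [59.  58.1] -22.0
t 15.88 tcp [0.4263 0.3221 0.2938] ydir 68.0 tilt [-0.003 -0.002] q7 23.0 w 0.0853 tips 0.0726 F [ 0.1  0.6 -0.5]
 turn 0.009 (0.5) travel [-263.7  -39.1    3.4]
```

View pics/c8.png

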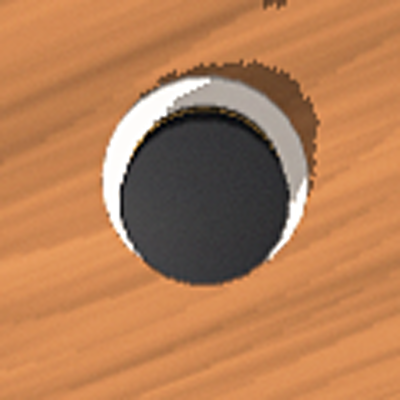

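The drum sits centred on the round plinth (424.6, 324.5). Now the phono.

Call:
apply_moves([
  {"travel":[-43,-7,0],"delta_rot":[0,0,0.009],"claw":1},
  {"travel":[-55,-8,0],"delta_rot":[0,0,0],"claw":1},
  {"travel":[-55,-8,0],"delta_rot":[0,0,0],"claw":1},
  {"travel":[-55,-8,0],"delta_rot":[0,0,0],"claw":1},
  {"travel":[-55,-8,0],"delta_rot":[0,0,0],"claw":1},
  {"travel":[0,0,0],"delta_rot":[-0.003,-0.002,0],"claw":1},
  {"travel":[0,0,0],"delta_rot":[0,0,0],"claw":1},
  {"travel":[0,0,0],"delta_rot":[0,0,0],"claw":1},
])

```text
time: 16.88
tcp_pos: [0.654, 0.1882, 0.2948]
ee_rot: [[-0.925, 0.38, 0.001], [0.38, 0.925, 0.003], [0.0, 0.003, -1.0]]
wrist_force: [0.2, 0.9, 0.2]
width: 0.0857
grasp_force: 0.0
```

```bash
python3 - <<'E'
from h import *
s=bot.get_state();im,cm=wsnap("pics/w9.png");hsv=cv2.cvtColor(im,cv2.COLOR_BGR2HSV)
for th in (130,180):
  for b in blobs((hsv[...,2]>th)&(hsv[...,1]<40),cm,.076,300):
    if abs(b[1][0]-655)<60 and abs(b[1][1]-185)<60:
        print(*b);c=b[1]/1000
go([*c,.112],67.5)
E
```

```text
[249. 184.] [654.4 185. ] [91.2 61.1] -23.2
[249. 184.] [654.5 185. ] [90.4 60.6] -23.2
t 16.93 tcp [0.6541 0.1881 0.2953] ydir 67.6 tilt [0.003 0.001] q7 44.0 w 0.0855 tips 0.0726 F [-0.2  1.   0.7]
 turn 0.003 (0.1) travel [ -1.4  -3.3 183.3]
```

Call:
apply_moves([
  {"travel":[-1.5,-3.2,23],"delta_rot":[0.003,0.001,0.014],"claw":1},
  {"travel":[0,0,50],"delta_rot":[0,0,0],"claw":1},
  {"travel":[0,0,50],"delta_rot":[0,0,0],"claw":1},
  {"travel":[0,0,35],"delta_rot":[0,0,0],"claw":1},
  {"travel":[0,0,15],"delta_rot":[0,0,0],"claw":1},
  {"travel":[0,0,0],"delta_rot":[0,0,0],"claw":1},
  {"travel":[0,0,0],"delta_rot":[0,0,0],"claw":1},
], grip_force=60)

```text
time: 17.8
tcp_pos: [0.6569, 0.1836, 0.1247]
ee_rot: [[-0.919, 0.395, 0.004], [0.395, 0.919, 0.001], [-0.003, 0.002, -1.0]]
wrist_force: [-0.2, 0.5, 0.1]
width: 0.0858
grasp_force: 0.0
```

Call:
apply_moves([
  {"travel":[0,0,0],"delta_rot":[0,0,0],"claw":0.5},
  {"travel":[0,0,0],"delta_rot":[0,0,0],"claw":0.5},
  {"travel":[0,0,0],"delta_rot":[0,0,0],"claw":0.5},
  {"travel":[0,0,0],"delta_rot":[0,0,0],"claw":0.5},
])

```text
time: 18.3
tcp_pos: [0.6569, 0.1833, 0.1246]
ee_rot: [[-0.918, 0.396, 0.004], [0.396, 0.918, 0.001], [-0.003, 0.002, -1.0]]
wrist_force: [0.9, -0.7, 6.5]
width: 0.061
grasp_force: 67.9
```

```bash
python3 - <<'E'
from h import *
go([.619,-.1655,.22],96.6)
E
```

```text
t 18.3 tcp [0.6569 0.1833 0.1246] ydir 66.7 tilt [0.    0.004] q7 42.0 w 0.061 tips 0.0726 F [ 0.9 -0.7  6.5]
 turn -0.522 (-29.9) travel [  77.4 -342.1  -95.7]
```

Call:
apply_moves([
  {"travel":[0,0,-8],"delta_rot":[0,0,0],"claw":0.5},
  {"travel":[0,0,-25],"delta_rot":[0,0,0],"claw":0.5},
  {"travel":[0,0,-40],"delta_rot":[0,0,0],"claw":0.5},
  {"travel":[0,0,-22],"delta_rot":[0,0,-0.06],"claw":0.5},
  {"travel":[0,0,0],"delta_rot":[0,0,-0.154],"claw":0.5},
  {"travel":[0,0,0],"delta_rot":[0,0,-0.154],"claw":0.5},
  {"travel":[0,0,0],"delta_rot":[0,0,-0.154],"claw":0.5},
  {"travel":[0,0,0],"delta_rot":[0,0,0],"claw":0.5},
])

```text
time: 19.3
tcp_pos: [0.6552, 0.1824, 0.2171]
ee_rot: [[-0.994, -0.113, -0.001], [-0.113, 0.994, -0.001], [0.001, -0.0, -1.0]]
wrist_force: [-0.6, 1.0, -3.7]
width: 0.0605
grasp_force: 66.7
```

Call:
apply_moves([
  {"travel":[5,-21,0],"delta_rot":[0,0,0],"claw":0.5},
  {"travel":[10,-45,0],"delta_rot":[0,0,0],"claw":0.5},
  {"travel":[11,-50,0],"delta_rot":[0,0,0],"claw":0.5},
  {"travel":[11,-50,0],"delta_rot":[0,0,0],"claw":0.5},
  {"travel":[11,-50,0],"delta_rot":[0,0,0],"claw":0.5},
  {"travel":[11,-50,0],"delta_rot":[0,0,0],"claw":0.5},
  {"travel":[10,-45,0],"delta_rot":[0,0,0],"claw":0.5},
  {"travel":[6,-30,0],"delta_rot":[0,0,0],"claw":0.5},
  {"travel":[0,0,0],"delta_rot":[0,0,0],"claw":0.5},
  {"travel":[0,0,0],"delta_rot":[0,0,0],"claw":0.5},
])

```text
time: 20.55
tcp_pos: [0.6198, -0.1649, 0.2176]
ee_rot: [[-0.994, -0.113, 0.0], [-0.113, 0.994, -0.0], [-0.0, -0.0, -1.0]]
wrist_force: [1.0, 0.3, -3.7]
width: 0.0608
grasp_force: 66.7
```

```bash
python3 - <<'E'
from h import *
go([.6214,-.1647,.0996],96.6);im,cm=wsnap("pics/w10.png");hsv=cv2.cvtColor(im,cv2.COLOR_BGR2HSV)
for z in (.015,.22-.0666+.018):
  for b in blobs((hsv[...,2]>150)&(hsv[...,1]<40),cm,z,300):
    if abs(b[1][0]-620)<80 and abs(b[1][1]+165)<80:print(round(z,3),*b)
E
```

```text
t 20.55 tcp [ 0.6198 -0.1649  0.2176] ydir 96.5 tilt [-0.  0.] q7 101.0 w 0.0608 tips 0.0726 F [ 1.   0.3 -3.7]
 turn -0.002 (-0.1) travel [ -1.6  -0.  118. ]
0.015 [243. 193.] [ 634.5 -165.7] [133.2  72.1] -83.2
0.015 [254. 140.] [ 574.3 -169.8] [79.8 21.1] -83.5
0.171 [250. 307.] [ 641.1 -162.1] [59.1 28.5] -83.5
0.171 [243. 193.] [ 586.7 -169.4] [57.  30.8] -83.2
0.171 [254. 140.] [ 560.9 -171.1] [34.1  9. ] -83.5
```

View pics/w10.png

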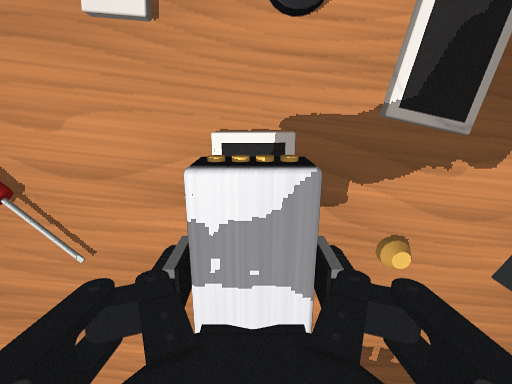

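Past the held phono, the plinth's far end shows at (211–295,132–155) and gives a plinth centre of about (619.4, -164.6), angle 6.5°. It is well aligned. The foot at (395,252) is clear.

Call:
apply_moves([
  {"travel":[-2.2,0.6,25],"delta_rot":[0,0,-0.002],"claw":0.5},
  {"travel":[0,0,40],"delta_rot":[0,0,0],"claw":0.5},
  {"travel":[0,0,30],"delta_rot":[0,0,0],"claw":0.5},
  {"travel":[0,0,12],"delta_rot":[0,0,0],"claw":0.5},
  {"travel":[0,0,5],"delta_rot":[0,0,0],"claw":0.5},
  {"travel":[0,0,0],"delta_rot":[0,0,0],"claw":0.5},
  {"travel":[0,0,0],"delta_rot":[0,0,0],"claw":0.5},
])

```text
time: 21.48
tcp_pos: [0.6236, -0.1638, 0.1071]
ee_rot: [[-0.993, -0.117, 0.003], [-0.117, 0.993, -0.001], [-0.003, -0.001, -1.0]]
wrist_force: [-0.4, 0.1, -2.8]
width: 0.0609
grasp_force: 66.5
```

Call:
apply_moves([
  {"travel":[1.5,0,4],"delta_rot":[0,0,0],"claw":0.5},
  {"travel":[0,0,2],"delta_rot":[0,0,0],"claw":0.5},
  {"travel":[0,0,1],"delta_rot":[0,0,0],"claw":0.5},
  {"travel":[0,0,0],"delta_rot":[0,0,0],"claw":0.5},
])

```text
time: 21.98
tcp_pos: [0.621, -0.164, 0.0997]
ee_rot: [[-0.993, -0.117, 0.001], [-0.117, 0.993, -0.001], [-0.0, -0.001, -1.0]]
wrist_force: [-4.5, 1.5, 5.8]
width: 0.0609
grasp_force: 67.6
```

Call:
apply_moves([
  {"travel":[0,0,0],"delta_rot":[0,0,0],"claw":1},
  {"travel":[0,0,0],"delta_rot":[0,0,0],"claw":1},
  {"travel":[0,0,0],"delta_rot":[0,0,0],"claw":1},
  {"travel":[0,0,-15],"delta_rot":[0,0,0],"claw":1},
  {"travel":[0,0,-50],"delta_rot":[0,0,0],"claw":1},
  {"travel":[0,0,-60],"delta_rot":[0,0,0],"claw":1},
  {"travel":[0,0,-60],"delta_rot":[0,0,0],"claw":1},
  {"travel":[0,0,-5],"delta_rot":[0,0,0],"claw":1},
  {"travel":[0,0,0],"delta_rot":[0,0,0],"claw":1},
  {"travel":[0,0,0],"delta_rot":[0,0,0],"claw":1},
])

```text
time: 23.22
tcp_pos: [0.62, -0.1636, 0.287]
ee_rot: [[-0.993, -0.117, -0.002], [-0.117, 0.993, 0.0], [0.002, 0.001, -1.0]]
wrist_force: [-0.3, -0.1, 0.3]
width: 0.0855
grasp_force: 0.0
```

```bash
python3 - <<'E'
from h import *
im,cm=wsnap("pics/w11.png");hsv=cv2.cvtColor(im,cv2.COLOR_BGR2HSV)
for z in (.015,.051):
  for b in blobs((hsv[...,2]>110)&(hsv[...,1]<40),cm,z,300):
    if abs(b[1][0]-620)<80 and abs(b[1][1]+165)<80:print(z,*b)
a=cv2.imread("pics/w9.png");a=a[90:270,160:340]
u,v=proj(cm,[.62,-.165,.03])[0].astype(int);b=im[max(v-90,0):max(v-90,0)+180,u-90:u+90]
cv2.imwrite("pics/c11.png",np.hstack([cv2.resize(x,(400,400),interpolation=cv2.INTER_CUBIC) for x in (a,b)]))
print(u,v);go([.655,.19,.27],67)
E
```

```text
0.015 [252. 172.] [ 619.6 -164. ] [113.8  80.9] 6.6
0.051 [252. 172.] [ 612.5 -164.8] [101.9  72.4] 6.6
250 178
t 23.27 tcp [ 0.62   -0.1636  0.2867] ydir 96.7 tilt [-0.    -0.002] q7 102.0 w 0.0856 tips 0.0726 F [-0.2 -0.9  0.2]
 turn 0.519 (29.7) travel [105.9 339.2  16.8]
```

```bash
python3 - <<'E'
from h import *
s={"tcp_pos":np.array([.62,-.1636,.287]),"ee_rot":np.array([[-.993,-.117,-.002],[-.117,.993,0],[.002,.001,-1]])}
cm=cam("wrist",s);im=cv2.imread("pics/w11.png");hsv=cv2.cvtColor(im,cv2.COLOR_BGR2HSV)
for b in blobs((hsv[...,0]>15)&(hsv[...,0]<32)&(hsv[...,1]>120)&(hsv[...,2]>60),cm,.033,8):
    if abs(b[0][0]-250)<60: print(*b)
g=cv2.cvtColor(im,cv2.COLOR_BGR2GRAY)
e=lambda off,ax:[int(g[tuple(proj(cm,[*(np.array([.6194,-.1646])+t/1000*np.array(ax)),.051])[0].round().astype(int)[::-1])]) for t in off]
ax=(-.993,-.117);ay=(-.117,.993)
print("x",e(range(-64,66,2),ax));print("y",e(range(-50,52,2),ay))
E
```

```text
[268. 137.] [ 569.4 -151.7] [8.1 2.2] -83.3
[257. 137.] [ 570.8 -163.7] [6.9 2.2] -83.3
[247. 137.] [ 572.2 -175.7] [8.  2.2] -83.3
[236. 137.] [ 573.6 -187.7] [6.9 2.2] -83.3
x [151, 141, 143, 137, 137, 136, 130, 127, 138, 138, 225, 242, 241, 242, 242, 241, 242, 241, 241, 241, 241, 241, 241, 241, 241, 242, 241, 242, 242, 242, 242, 241, 242, 241, 242, 242, 242, 241, 242, 242, 242, 241, 242, 242, 242, 242, 242, 242, 242, 242, 243, 242, 241, 242, 242, 186, 14, 142, 149, 144, 251, 130, 69, 143, 143]
y [117, 114, 113, 115, 111, 115, 115, 121, 247, 246, 207, 237, 242, 238, 240, 240, 240, 242, 239, 239, 244, 239, 242, 239, 236, 242, 240, 235, 234, 237, 239, 238, 240, 237, 233, 237, 240, 238, 239, 236, 183, 109, 145, 140, 78, 80, 82, 79, 147, 142, 141]
```

The phono is centred to about 1 mm: sockets mean (571.5, -169.7), and the top edges run from -44 to +46 and ±30 mm. Back to the supply.

Call:
apply_moves([
  {"travel":[0,0,0],"delta_rot":[0,0,0.173],"claw":1},
  {"travel":[0,0,0],"delta_rot":[0,0,0.173],"claw":1},
  {"travel":[0,0,0],"delta_rot":[0,0,0.173],"claw":1},
  {"travel":[15,49,2],"delta_rot":[0,0,0],"claw":1},
  {"travel":[18,58,2],"delta_rot":[0,0,0],"claw":1},
  {"travel":[18,58,2],"delta_rot":[0,0,0],"claw":1},
  {"travel":[18,58,2],"delta_rot":[0,0,0],"claw":1},
  {"travel":[18,58,3],"delta_rot":[0,0,0],"claw":1},
  {"travel":[18,58,3],"delta_rot":[0,0,0],"claw":1},
  {"travel":[0,0,0],"delta_rot":[0,0,0],"claw":1},
])

```text
time: 24.52
tcp_pos: [0.6543, 0.1981, 0.2723]
ee_rot: [[-0.925, 0.381, -0.003], [0.381, 0.925, 0.004], [0.005, 0.002, -1.0]]
wrist_force: [-0.5, -0.9, -0.6]
width: 0.0854
grasp_force: 0.0
```

Call:
apply_moves([
  {"travel":[0,0,0],"delta_rot":[0,0,0],"claw":1},
  {"travel":[0,0,0],"delta_rot":[0,0,0],"claw":1},
])

```text
time: 24.78
tcp_pos: [0.6572, 0.1867, 0.2738]
ee_rot: [[-0.919, 0.394, -0.0], [0.394, 0.919, -0.002], [-0.001, -0.002, -1.0]]
wrist_force: [0.6, 0.1, -0.1]
width: 0.0854
grasp_force: 0.0
```

```bash
python3 - <<'E'
from h import *
go();im,cm=wsnap("pics/w12.png");hsv=cv2.cvtColor(im,cv2.COLOR_BGR2HSV)
m=(hsv[...,1]<90)
for z in (.04,):
  for b in blobs(m,cm,z,300):
    if abs(b[1][0]-655)<90 and abs(b[1][1]-185)<90:print("grey",*b)
for b in blobs((hsv[...,0]>15)&(hsv[...,0]<32)&(hsv[...,1]>120)&(hsv[...,2]>90),cm,.02,6):print("brass",*b)
u,v=proj(cm,[.655,.185,.04])[0].astype(int);print(u,v)
print(hsv[v-80:v+81:8,u,:].tolist());print(hsv[v,u-60:u+61:6,:].tolist())
E
```

```text
t 24.77 tcp [0.6572 0.1867 0.2738] ydir 66.8 tilt [-0.002  0.001] q7 42.0 w 0.0854 tips 0.0726 F [ 0.6  0.1 -0.1]
 turn 0.0 (0.0) travel None
grey [247. 177.] [653.1 181.5] [126.3  65.4] -24.3
brass [128. 244.] [673.8   6.3] [40.3 33.6] -43.7
brass [264. 122.] [602.  224.6] [9.1 1.1] 66.8
brass [232. 121.] [587.2 191.5] [9.1 2.2] 66.8
brass [151.   4.] [451.  162.6] [27.1  8.8] 66.7
250 180
[[12, 153, 209], [12, 153, 197], [13, 154, 121], [96, 23, 55], [120, 9, 55], [0, 4, 57], [105, 17, 121], [98, 17, 119], [99, 15, 122], [100, 13, 122], [100, 13, 121], [95, 12, 123], [100, 13, 120], [99, 15, 119], [96, 11, 121], [135, 17, 60], [130, 13, 59], [13, 152, 190], [12, 153, 207], [13, 155, 201], [13, 154, 217]]
[[13, 151, 204], [13, 153, 201], [12, 153, 209], [13, 153, 212], [13, 157, 198], [103, 18, 128], [86, 14, 127], [105, 12, 125], [90, 12, 126], [99, 15, 122], [100, 13, 121], [100, 13, 117], [94, 15, 118], [94, 15, 121], [95, 12, 128], [14, 153, 122], [12, 156, 213], [13, 153, 216], [13, 153, 212], [12, 155, 199], [13, 153, 208]]
```

The supply measures 126 x 65 mm at (653.1, 181.5), long axis -24.3°, and its sockets agree.

Call:
apply_moves([
  {"travel":[0,0,0],"delta_rot":[-0.002,0.001,0.019],"claw":1},
  {"travel":[1.6,-6.4,30],"delta_rot":[0,0,0],"claw":1},
  {"travel":[0,0,50],"delta_rot":[0,0,0],"claw":1},
  {"travel":[0,0,30],"delta_rot":[0,0,0],"claw":1},
  {"travel":[0,0,0],"delta_rot":[0,0,0],"claw":1},
  {"travel":[0,0,0],"delta_rot":[0,0,0],"claw":1},
], grip_force=100)

```text
time: 25.58
tcp_pos: [0.654, 0.1843, 0.1661]
ee_rot: [[-0.912, 0.409, 0.003], [0.409, 0.912, 0.003], [-0.002, 0.004, -1.0]]
wrist_force: [0.2, 0.3, 1.1]
width: 0.0855
grasp_force: 0.0
```

```bash
python3 - <<'E'
from h import *
go([.6531,.1815,.083],65.7)
E
```

```text
t 25.57 tcp [0.654  0.1843 0.1661] ydir 65.8 tilt [0.004 0.002] q7 40.0 w 0.0855 tips 0.0726 F [0.2 0.3 1.1]
 turn 0.002 (0.1) travel [-0.2 -3.2 83.1]
```

Call:
apply_moves([
  {"travel":[0,-3,20],"delta_rot":[0.004,0.002,0.002],"claw":1},
  {"travel":[0,0,35],"delta_rot":[0,0,0],"claw":1},
  {"travel":[0,0,18],"delta_rot":[0,0,0],"claw":1},
  {"travel":[0,0,6],"delta_rot":[0,0,0],"claw":1},
  {"travel":[0,0,0],"delta_rot":[0,0,0],"claw":1},
  {"travel":[0,0,0],"delta_rot":[0,0,0],"claw":1},
])

```text
time: 26.32
tcp_pos: [0.6524, 0.1819, 0.0868]
ee_rot: [[-0.912, 0.41, -0.001], [0.41, 0.912, -0.0], [0.0, -0.001, -1.0]]
wrist_force: [-0.3, 0.3, -0.3]
width: 0.0855
grasp_force: 0.0
```

Call:
apply_moves([
  {"travel":[0,0,1],"delta_rot":[0,0,0],"claw":0.5},
  {"travel":[0,0,0],"delta_rot":[0,0,0],"claw":0.5},
  {"travel":[0,0,0],"delta_rot":[0,0,0],"claw":0.5},
  {"travel":[0,0,0],"delta_rot":[0,0,0],"claw":0.5},
])

```text
time: 26.82
tcp_pos: [0.6525, 0.1819, 0.0861]
ee_rot: [[-0.912, 0.41, -0.0], [0.41, 0.912, -0.0], [0.0, -0.0, -1.0]]
wrist_force: [-0.3, 0.7, 5.8]
width: 0.0636
grasp_force: 114.2
```

Call:
apply_moves([
  {"travel":[0,0,-5],"delta_rot":[0,0,0],"claw":0.5},
  {"travel":[0,0,-20],"delta_rot":[0,0,0],"claw":0.5},
  {"travel":[0,0,-40],"delta_rot":[0,0,0],"claw":0.5},
  {"travel":[0,0,-50],"delta_rot":[0,0,0],"claw":0.5},
  {"travel":[0,0,0],"delta_rot":[0,0,0],"claw":0.5},
])

```text
time: 27.45
tcp_pos: [0.655, 0.1829, 0.206]
ee_rot: [[-0.912, 0.41, 0.007], [0.41, 0.912, 0.002], [-0.006, 0.005, -1.0]]
wrist_force: [1.5, 1.2, -5.6]
width: 0.0639
grasp_force: 112.9
```

```bash
python3 - <<'E'
from h import *
go([.4662,-.0001,.20],84.5)
E
```

```text
t 27.45 tcp [0.655  0.1829 0.206 ] ydir 65.8 tilt [0.003 0.007] q7 41.0 w 0.0639 tips 0.0726 F [ 1.5  1.2 -5.6]
 turn -0.327 (-18.7) travel [ 170.4 -200.3    4.2]
```

Call:
apply_moves([
  {"travel":[0,0,0],"delta_rot":[0.003,0.006,-0.109],"claw":0.5},
  {"travel":[0,0,0],"delta_rot":[0,0,-0.109],"claw":0.5},
  {"travel":[0,0,0],"delta_rot":[0,0,-0.109],"claw":0.5},
  {"travel":[15,-18,0],"delta_rot":[0,0,0],"claw":0.5},
  {"travel":[30,-35,0],"delta_rot":[0,0,0],"claw":0.5},
  {"travel":[35,-41,0],"delta_rot":[0,0,0],"claw":0.5},
  {"travel":[35,-41,0],"delta_rot":[0,0,0],"claw":0.5},
  {"travel":[35,-41,0],"delta_rot":[0,0,0],"claw":0.5},
  {"travel":[20,-24,0],"delta_rot":[0,0,0],"claw":0.5},
  {"travel":[0,0,0],"delta_rot":[0,0,0],"claw":0.5},
])

```text
time: 28.7
tcp_pos: [0.4604, -0.0037, 0.2008]
ee_rot: [[-0.995, 0.099, -0.013], [0.099, 0.995, -0.003], [0.013, -0.005, -1.0]]
wrist_force: [0.3, 1.2, -5.1]
width: 0.064
grasp_force: 112.6
```

Call:
apply_moves([
  {"travel":[0,0,0],"delta_rot":[0,0,0],"claw":0.5},
  {"travel":[0,0,0],"delta_rot":[0,0,0],"claw":0.5},
])

```text
time: 28.95
tcp_pos: [0.4642, -0.0001, 0.2017]
ee_rot: [[-0.996, 0.094, -0.009], [0.094, 0.996, -0.001], [0.009, -0.002, -1.0]]
wrist_force: [1.1, -0.1, -4.4]
width: 0.0644
grasp_force: 112.6
```

```bash
python3 - <<'E'
from h import *
go([.4662,-.0001,.103],84.5);im,cm=wsnap("pics/w13.png");hsv=cv2.cvtColor(im,cv2.COLOR_BGR2HSV)
for b in blobs((hsv[...,2]>140)&(hsv[...,1]<40),cm,.015,150):
    if abs(b[1][0]-467)<120 and abs(b[1][1])<100:print("plinth",*b)
s=bot.get_state();zo=s["tcp_pos"][2]-.0661
for b in blobs((hsv[...,1]<70)&(hsv[...,2]<135)&(hsv[...,2]>90),cm,zo+.02,300):
    if abs(b[0][0]-255)<60:print("supply",*b)
for b in blobs((hsv[...,0]>15)&(hsv[...,0]<32)&(hsv[...,1]>120)&(hsv[...,2]>90),cm,zo,6):print("brass",*b)
E
```

```text
t 28.95 tcp [ 4.642e-01 -1.000e-04  2.017e-01] ydir 84.6 tilt [-0.002 -0.009] q7 74.0 w 0.0644 tips 0.0726 F [ 1.1 -0.1 -4.4]
 turn 0.002 (0.1) travel [-2.8  0.4 98.6]
plinth [222. 177.] [453.5 -25.3] [89.8 81.3] 84.6
plinth [254. 124.] [398.8   7.6] [85.1  8.7] 84.6
supply [252. 141.] [404.4   6. ] [64.7  1.6] 84.6
brass [171. 176.] [418.8 -36.5] [4.6 1. ] 84.6
brass [ 41. 177.] [ 413.  -102.8] [21.1  3.4] 88.7
brass [102. 175.] [415.3 -71. ] [9.7 3.6] 84.6
brass [153. 173.] [416.4 -44.1] [20.7  6.9] -88.3
brass [290. 132.] [403.1  24.3] [9.7 2.4] 84.6
brass [215. 132.] [399.6 -11.8] [9.7 2.4] 84.6
brass [456. 140.] [417.7 104.4] [51.2 17.4] 81.2
brass [299.  60.] [371.6  30. ] [5.9 1. ] 89.3
brass [314.  59.] [371.7  37.2] [2.3 0.8] 84.5
brass [332.  57.] [371.6  45.4] [9.4 1.1] -89.9
```

The plinth's visible far edge gives a centre of about (467.2, 1.1). The held supply is at about (465.6, 0.2) and square to 0.1°.

Call:
apply_moves([
  {"travel":[-1.4,0.4,20],"delta_rot":[-0.002,-0.009,0.002],"claw":0.5},
  {"travel":[0,0,35],"delta_rot":[0,0,0],"claw":0.5},
  {"travel":[0,0,25],"delta_rot":[0,0,0],"claw":0.5},
  {"travel":[0,0,8],"delta_rot":[0,0,0],"claw":0.5},
  {"travel":[0,0,5],"delta_rot":[0,0,0],"claw":0.5},
  {"travel":[0,0,0],"delta_rot":[0,0,0],"claw":0.5},
  {"travel":[0,0,0],"delta_rot":[0,0,0],"claw":0.5},
])

```text
time: 29.88
tcp_pos: [0.4655, -0.0009, 0.1094]
ee_rot: [[-0.995, 0.098, 0.001], [0.098, 0.995, -0.001], [-0.001, -0.0, -1.0]]
wrist_force: [0.4, -0.2, -6.2]
width: 0.0639
grasp_force: 112.2
```

Call:
apply_moves([
  {"travel":[0,1,4],"delta_rot":[0,0,0],"claw":0.5},
  {"travel":[0,0,3],"delta_rot":[0,0,0],"claw":0.5},
  {"travel":[0,0,1],"delta_rot":[0,0,0],"claw":0.5},
  {"travel":[0,0,0],"delta_rot":[0,0,0],"claw":0.5},
  {"travel":[0,0,0],"delta_rot":[0,0,0],"claw":0.5},
])

```text
time: 30.5
tcp_pos: [0.4648, 0.0001, 0.101]
ee_rot: [[-0.995, 0.097, -0.0], [0.097, 0.995, -0.001], [0.0, -0.001, -1.0]]
wrist_force: [-3.4, 0.3, 5.5]
width: 0.0639
grasp_force: 114.0
```

Contact came at the expected height. Releasing and rising.

Call:
apply_moves([
  {"travel":[0,0,0],"delta_rot":[0,0,0],"claw":1},
  {"travel":[0,0,0],"delta_rot":[0,0,0],"claw":1},
  {"travel":[0,0,0],"delta_rot":[0,0,0],"claw":1},
  {"travel":[0,0,-15],"delta_rot":[0,0,0],"claw":1},
  {"travel":[0,0,-40],"delta_rot":[0,0,0],"claw":1},
  {"travel":[0,0,-60],"delta_rot":[0,0,0],"claw":1},
  {"travel":[0,0,-60],"delta_rot":[0,0,0],"claw":1},
  {"travel":[0,0,-50],"delta_rot":[0,0,0],"claw":1},
  {"travel":[0,0,0],"delta_rot":[0,0,0],"claw":1},
  {"travel":[0,0,0],"delta_rot":[0,0,0],"claw":1},
])

```text
time: 31.75
tcp_pos: [0.4645, 0.0001, 0.3259]
ee_rot: [[-0.995, 0.098, 0.0], [0.098, 0.995, -0.001], [-0.0, -0.001, -1.0]]
wrist_force: [0.4, -0.7, -0.3]
width: 0.0856
grasp_force: 0.0
```

```bash
python3 - <<'E'
from h import *
s=bot.get_state();print(s["wrist_force"].round(1),s["width"])
im,cm=wsnap("pics/w14.png");hsv=cv2.cvtColor(im,cv2.COLOR_BGR2HSV)
for b in blobs((hsv[...,2]>140)&(hsv[...,1]<40),cm,.015,300):print("plinth",*b)
for b in blobs((hsv[...,1]<70)&(hsv[...,2]<138)&(hsv[...,2]>20),cm,.055,300):
    if abs(b[0][0]-255)<60:print("supply",*b)
for b in blobs((hsv[...,0]>15)&(hsv[...,0]<32)&(hsv[...,1]>120)&(hsv[...,2]>90),cm,.035,6):print("brass",*b)
w=cv2.resize(im,(400,300));sc=cv2.resize(bot.snapshot("scene")[:,:,::-1],(400,300))
cv2.imwrite("pics/f.png",np.hstack([w,sc]))
E
```

```text
[ 0.4 -0.7 -0.3] 0.08558273665071256
plinth [167. 302.] [ 661.7 -162.9] [53.9 35.6] 6.9
plinth [179. 272.] [ 614.  -128.1] [111.9  16.2] 2.4
plinth [ 34. 181.] [ 450.4 -311.9] [74.5 55.4] -88.1
plinth [253. 159.] [465.7   1.1] [143.8  84.8] -5.5
plinth [481. 117.] [424.6 309.8] [78.9 62.5] -2.9
supply [254. 320.] [673.3 -16. ] [811.2 251.7] 84.5
supply [253. 173.] [464.6   0.9] [127.4  66. ] -5.7
brass [265. 297.] [6.578e+02 4.000e-01] [40.5 30.4] -5.5
brass [130. 258.] [ 572.8 -188.6] [6.9 3. ] -51.3
brass [267. 124.] [403.9  24.7] [7.6 1.2] 84.4
brass [238. 124.] [400.3 -11.1] [8.9 1.2] 84.4
brass [369. 134.] [430.4 154.3] [33.  31.9] -89.7
brass [479. 114.] [420. 291.] [47.3 13. ] -12.8
brass [466.  38.] [331.  264.2] [12.6  3.9] -78.0
brass [505.  34.] [330.7 308.1] [13.5  4.5] -82.3
```

View pics/f.png

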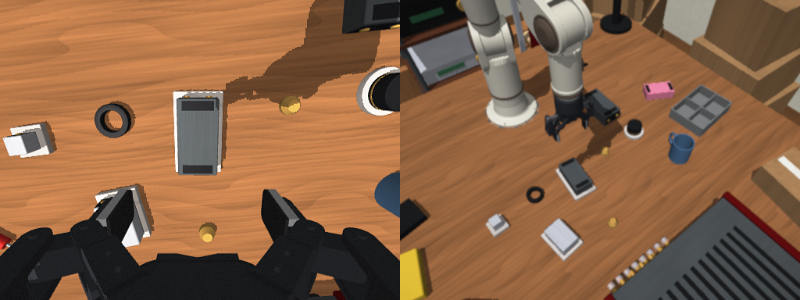

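The supply is at (464.6, 0.9) on a plinth at about (466, 1), square. In the scene view all four units stand on their plinths, and the mug and foot have not moved.

```bash
python3 -c "
from rig import bot
print(bot.finish_job())"
```

```text
the job is handed in; nothing more can be done
None
```

I moved all four units onto their own plinths, upright, centred and square in the final camera check. Everything is released, the mug and near brass foot look unmoved, and I handed the job in at about 32 s; it returned no verdict.

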